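# Start the fixture spindle in its boss

### The arm

A 6-joint arm with a two-finger parallel gripper is mounted at the origin on the work surface. World frame = base frame: x ahead of the robot, y to its left, z up, the work surface at z = 0. Lengths are in m, angles in rad, forces in N, time in s.
With the tool pointing down it reaches from about 0.225 to 0.875 m from the base axis. Payload 3.4 kg.
Tool frame: the origin (TCP) lies between the finger pads; the fingertips stand 8 mm ahead of it and the grasp point (between the pads) lies 11 mm behind it; z points along the fingers, y is the line along which they close (so a half turn about z gives the same grasp; the last joint's range is limited). The gripper opens to 85 mm and grips with 20 to 120 N. Pads are 22 mm wide; open, the fingers measure 114 mm over their backs; the gripper's body (76 mm by 85 mm) begins 54 mm behind the grasp point. The pads swing forward as they close: fully open they stand 13 mm farther back than shut.
Start: joints at [1.199, 0.276, 1.505, -0, 1.361, -0.121], TCP at [0.143, 0.557, 0.239] pointing down, gripper open.
Joint ranges: [-2.89, 2.89], [-0.75, 2.08], [0.22, 2.7], [-1.18, 4.32], [0.11, 2.71], [-2.7, 2.7]. Speed limits (rad/s): [2.57, 2.57, 3.14, 3.14, 3.14, 3.14].

### API

Orientations are given as a unit quaternion [w, x, y, z].
In Python, from rig import manip gives the robot as it stands.
- The arm moves only by the tool move_arm, never from a script. Its argument "deltas" is a list that holds one entry, the list of rows, each a list of 5 numbers: the shift along the tool's x, y, z normalised to -1 to 1, where 1 is 80 cm, then the turn about the tool's z normalised to -1 to 1, where 1 is 120 degrees, then the closure, from -1 (fully open) to 1 (shut). In form: [[[tx, ty, tz, twist, grip], ...]]. A call has 1 to 12 rows; each row is the pose to reach, as a shift and turn from the pose commanded when the call began, along the tool's axes at that moment; what a row does not reach only later rows make up. A row lasts 1/10 s, in which the tool goes at most 50 mm and 8.59 degrees, less where a joint would pass 70% of its speed; a pose out of reach is approached as far as the arm can. A call with a number of a shift or a turn outside -1 to 1 is refused whole. A call with a gripper value outside its range is refused whole. The fingers move at their own pace and stop on an object; "squeeze" is the grip in N (left out, the last holds). Time passes only in rows, so rows that repeat a pose let the fingers close. It gives the time, the measured TCP pose, the force, the opening and the grip force at its end, in the units of the state.
- manip.get_state(): the state, without advancing time (a new reading comes with each control period).
- manip.get_image(name): name is "side" or "top" or "wrist"; returns the picture (384x512x3 uint8, red, green, blue); there is no depth.
- manip.camera_params(name): a dict with "fx", "fy", "cx", "cy" (pixels), "R" (3x3) and "t" (3): a world point X has camera coordinates R X + t; the wrist camera has in their place "tool_from_camera" (4x4, takes a point from camera to tool coordinates, whose origin is the TCP and whose axes are the flange's). Camera axes: x right, y down, z forward; pixel columns grow to the right and rows downward; lengths in m; the calibration is good to about 2 mm. A picture is of the moment at which its call begins: read the wrist's pose just before it. camera_params takes no time and is no camera call.
- manip.sign_off(): hands the job in; it is judged then, once.
The state is a dict: "clock": time; "qpos": joint angles; "qd": joint speeds; "effort": joint torques, N m; "position": TCP position; "ee_rot": TCP orientation; "contact_force": force on the tool from outside, world axes, zero at the start; "moment": the same for the moment, N m; "width": finger opening in m; "gripper_force": force on a finger pad.
Only numpy, scipy, OpenCV 4.12 (cv2) and the standard library are available. Lean on these libraries where they do the work, as an engineer would, in place of code of your own. Each camera call takes 0.05 s, during which the arm holds its last target. There are 200 camera calls.

### The job

Press the red pedal of the test fixture down to its stop to brake the swivel disc; its catch keeps it down. Then take the black knurled head of the spindle bolt, turn it backward (anticlockwise seen from above) until it drops into the start of the thread in the boss, and from there turn it forward (clockwise) one full turn so that it is started. Finish still gripping the bolt's head between the fingers, at rest, and leave the other things on the bench where they are.

Things in the scene. Friction and masses are not known exactly. Their poses are not given: they have to be found in the camera images.
- fixture: White fixed base plate, 150 (its x) x 250 (its y) x 12 mm thick, with a grey swivel disc (top 22 mm above the bench) and a steel threaded boss (36 mm across, top 70 mm above the bench). Origin: centre of the underside, on the boss's vertical axis. x points away from the robot (but for its yaw), y left, z up. The pedal lever runs along its near edge.
- pedal_tread (a point): Centre of the top face of the red tread (45 x 55 mm, 8 thick), 60 mm nearer and 108 mm left of the boss axis in the fixture's frame. Its lever runs along the fixture's y, hinged at the right end 200 mm away. Up, the face is about 78 mm above the bench; at its stop 44 mm, level; it moves almost straight down.
- pedal (a joint): Pedal angle, rad: 0 up, 0.17 at its stop (level). Spring and catch resist with 5 to 9 N at the tread; it stays where it is left.
- bolt_head (a point): Centre (half-way up) of the bolt's black knurled round head, 32 mm across, 24 high, white mark on top; on the boss axis, 118 mm above the bench at the start. Below it a 24 mm threaded shank enters the boss: 36 mm of it shows at the start, 20 when done. The bolt (about 0.35 kg) stands loose, always upright; turns easily (0.03 N m); can be lifted only 5 mm.
- bolt_down (a joint): Way down of the bolt, m: 0 at the start, on the flat crest of the first thread; 0.008 after the drop, then 0.008 more per turn forward (0.016 when done; thread ends at 0.0186). Forward from the start it jams. The drop lies 0.5 to 1.7 rad back of the start; it needs the bolt's own weight or a light push, a firm still grip carries it. Further back it climbs 1.3 mm per rad.

How it is judged:
On the way, in this order (a step that is already met when the one before it is completed fails the run):
1. the pedal is pressed down to its stop (value of joint pedal above 0.155 rad), for 0.1 s.
2. turned backward, the bolt drops into the start of the thread (value of joint bolt_down above 0.006 m), for 0.1 s.
3. the bolt is turned forward about one turn (value of joint bolt_down above 0.013 m), for 0.1 s.
At the end, for the whole second after the job is handed in: The pedal is still down (0.145 rad or more), the bolt is 13 to 18.2 mm down (0.63 to 1.27 turn forward of the drop) and still, and the fingers still grip its head (over 2 N, grasp point within 30 mm of the head's centre) (value of joint pedal above 0.145 rad and value of joint bolt_down between 0.013 and 0.0182 m and velocity of joint bolt_down between -0.003 and 0.003 m/s and contact force between the fingers and bolt above 2 N and distance between the grasp point and bolt_head below 0.03 m); the arm keeps its last pose, push and grip.
It fails at once if another thing on the bench is pushed more than 30 mm (distance of any of spare_nut, tape_roll, driver, load_cell, handset, jaw from where it was at the start of the episode above 0.03 m).
It also fails if it takes over 72 s, if anything falls off the work surface, if the arm or the gripper's body presses on something with over 40 N, if the wrist force passes 120 N, or if a joint passes its speed limit or range.

## Working session

There is one attempt and no reset: what is moved stays moved. The work goes in short steps, Python scripts to look and compute and a tool call to move; the robot and the scene stay as the last step left them, time stands still between calls to the robot, and variables do not carry over. Pictures are saved under pics/ and viewed, at most 10 in all, crops included, and the job is handed in when it is done.

Besides the shell and the picture viewer there is one more tool, called after "Emit:" by a JSON object that holds its "name" and its "arguments", one argument or row to a line. move_arm: Moves the arm, as the interface text tells. Scaled input: -1 to 1 covers 80 cm each way for a shift and 120 degrees each way for a turn. Its arguments: {"type":"object","properties":{"deltas":{"type":"array","items":{"type":"array","items":{"type":"array","items":{"type":"number","minimum":-1,"maximum":1}}}},"squeeze":{"type":"number"}},"required":["deltas"]}

```bash
mkdir -p pics; python3 - <<'E'
from rig import manip
import cv2,numpy as np
s=manip.get_state();print({k:np.round(v,3) for k,v in s.items()})
for n in("top","side"):
    im=manip.get_image(n);cv2.imwrite(f"pics/{n}0.png",im[:,:,::-1]);p=manip.camera_params(n);print(n,{k:np.round(v,3).tolist() for k,v in p.items()})
print(manip.camera_params("wrist"))
E
```

```text
{'clock': np.float64(0.0), 'qpos': array([ 1.199,  0.277,  1.506, -0.   ,  1.361, -0.121]), 'qd': array([ 0.   , -0.001, -0.002,  0.001, -0.001, -0.002]), 'effort': array([-1.0000e-03, -4.1678e+01, -2.4581e+01, -0.0000e+00,  1.1000e-02,
       -0.0000e+00]), 'position': array([0.143, 0.557, 0.238]), 'ee_rot': array([-0.   ,  0.125,  0.992, -0.001]), 'contact_force': array([ 0.462, -0.172, -0.163]), 'moment': array([ 0.022, -0.021, -0.021]), 'gripper_force': np.float64(0.0), 'width': np.float64(0.086)}
top {'fx': 450.353, 'fy': 450.353, 'cx': 254.144, 'cy': 189.597, 'R': [[-0.004, -1.0, 0.013], [-0.989, 0.002, -0.147], [0.147, -0.014, -0.989]], 't': [0.042, 0.561, 0.653]}
side {'fx': 376.514, 'fy': 376.514, 'cx': 250.125, 'cy': 186.73, 'R': [[0.831, -0.556, -0.015], [-0.327, -0.467, -0.822], [0.45, 0.688, -0.57]], 't': [-0.452, 0.278, 0.434]}
{'fx': 323.037896120156, 'fy': 323.037896120156, 'cx': 257.9494971054762, 'cy': 194.17508275075596, 'tool_from_camera': array([[-2.00003679e-03, -9.51726848e-01, -3.06939745e-01,
         7.82851145e-02],
       [ 9.99997951e-01, -1.99972556e-03, -3.15502292e-04,
        -9.01283583e-04],
       [-3.13523251e-04, -3.06939747e-01,  9.51728897e-01,
        -1.33468444e-01],
       [ 0.00000000e+00,  0.00000000e+00,  0.00000000e+00,
         1.00000000e+00]])}
```

View pics/top0.png

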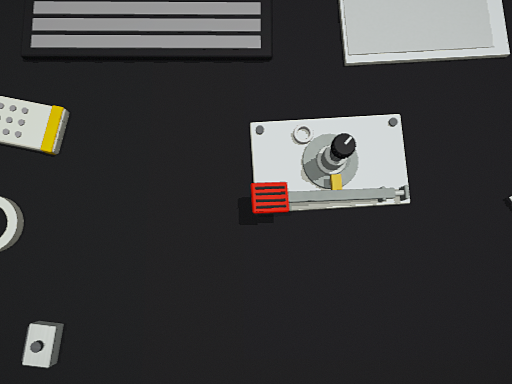

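View pics/side0.png

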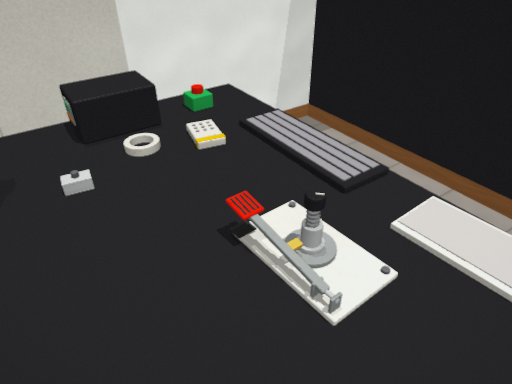

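The top view shows the red tread at about (270,198), the black head at (344,145) with a white mark, and the plate corners at (250,122), (402,115) and (409,202). The side view shows the tread at (245,205) and the head at (315,201).

```bash
cat > h.py <<'E'
import cv2,numpy as np
from rig import manip
def ray(n,uv):
    p=manip.camera_params(n);R=np.array(p["R"]);t=np.array(p["t"])
    return -R.T@t,R.T@np.array([(uv[0]-p["cx"])/p["fx"],(uv[1]-p["cy"])/p["fy"],1])
def onz(n,uv,z):
    c,d=ray(n,uv);return c+d*(z-c[2])/d[2]
def tri(a,b):
    c1,d1=ray("top",a);c2,d2=ray("side",b)
    s=np.linalg.lstsq(np.c_[d1,-d2],c2-c1,rcond=None)[0]
    p,q=c1+s[0]*d1,c2+s[1]*d2
    return (p+q)/2,np.linalg.norm(p-q)
def cen(m):
    c=max(cv2.findContours(m.astype(np.uint8),0,2)[0],key=cv2.contourArea)
    M=cv2.moments(c);return np.array([M["m10"]/M["m00"],M["m01"]/M["m00"]]),cv2.minAreaRect(c)
def red(im):
    im=im.astype(int);return (im[...,0]>120)&(im[...,1]<70)&(im[...,2]<70)
E
python3 - <<'E'
from h import *
np.set_printoptions(precision=4,suppress=True)
T=cv2.imread("pics/top0.png")[...,::-1];S=cv2.imread("pics/side0.png")[...,::-1]
k=np.ones((7,7),np.uint8)
mt=cv2.morphologyEx(red(T).astype(np.uint8),3,k)
ms=red(S);ms[:150]=0;ms=cv2.morphologyEx(ms.astype(np.uint8),3,k)
a,ra=cen(mt);b,rb=cen(ms);print("tread px",a,b,ra,"z78",onz("top",a,.078),tri(a,b))
def blk(I,x0,x1,y0,y1):
    m=np.zeros(I.shape[:2],np.uint8);m[y0:y1,x0:x1]=(I[y0:y1,x0:x1].max(2)<60);return cv2.morphologyEx(m,3,np.ones((5,5),np.uint8))
a,ra=cen(blk(T,325,360,128,165));print("head top",a,ra,onz("top",a,.118),onz("top",a,.124))
b,rb=cen(blk(S,300,330,185,215));print("side",b,rb)
print(tri(a,b))
# plate
m=(T.min(2)>180).astype(np.uint8);m[:90]=0;m[:,:235]=0;m[:,430:]=0
m=cv2.morphologyEx(m,3,np.ones((25,25),np.uint8))
P=np.array([[onz("top",q,.012)[:2]] for c in cv2.findContours(m,0,1)[0] for q in c[:,0]],np.float32).reshape(-1,2)
print("plate",cv2.minAreaRect(P), [onz("top",q,.012)[:2] for q in((250,122),(402,115),(409,202))])
big=cv2.resize(np.hstack([T[100:225,235:420]]),None,fx=4,fy=4);cv2.imwrite("pics/c.png",big[...,::-1])
E
```

```text
tread px [269.2873 197.2584] [244.4322 204.6647] ((269.4905090332031, 197.22447204589844), (29.706483840942383, 36.66786575317383), 88.02507019042969) z78 [0.5445 0.0194 0.078 ] (array([0.5453, 0.019 , 0.0729]), np.float64(0.00039164569318094063))
head top [341.7239 146.9629] ((342.5, 147.0), (26.0, 25.0), 90.0) [ 0.6097 -0.0802  0.118 ] [ 0.6082 -0.079   0.124 ]
side [315.4507 197.7192] ((314.5, 199.5), (29.0, 29.0), 90.0)
(array([ 0.611 , -0.081 ,  0.1199]), np.float64(0.0040494861182911075))
plate ((0.6110026836395264, -0.08156028389930725), (0.14823929965496063, 0.24780906736850739), 3.509185552597046) [array([0.6779, 0.0469]), array([ 0.69  , -0.2047]), array([ 0.545 , -0.2085])]
```

View pics/c.png

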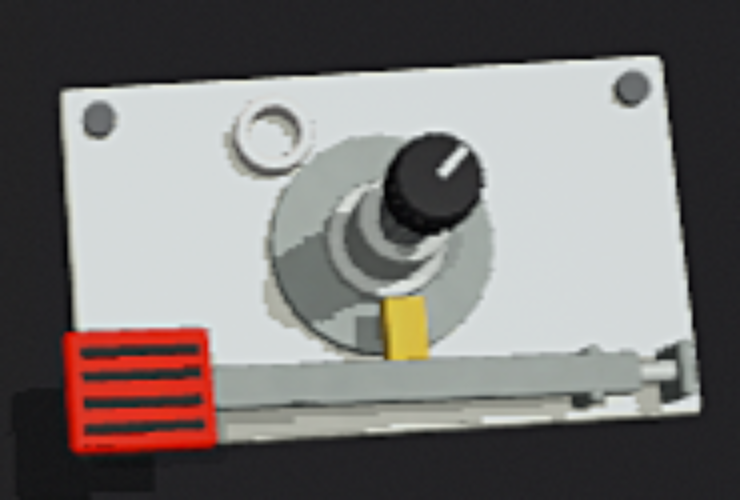

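```bash
cat >> h.py <<'E'
from scipy.spatial.transform import Rotation as Ro
def go(p,yaw=0):
    s=manip.get_state();w,x,y,z=s["ee_rot"]
    d=Ro.from_quat([x,y,z,w]).inv().apply(np.array(p)-s["position"])
    print("shift norm",np.round(d/.8,4),"mm",np.round(d*1e3,1))
E
python3 - <<'E'
from h import *
print("box",onz("side",(80,130),0),onz("side",(150,120),0),onz("side",(68,95),.1),"head top",onz("top",(343.5,144.5),.130))
go([.545,.024,.16]);go([.545,.024,.10])
E
```

```text
box [0.40300741 0.65772667 0.        ] [0.59108303 0.60512873 0.        ] [0.40085382 0.66988283 0.1       ] head top [ 0.61014379 -0.08021187  0.13      ]
shift norm [-0.6526 -0.5199  0.0989] mm [-522.  -415.9   79.1]
shift norm [-0.6526 -0.5197  0.1739] mm [-522.1 -415.8  139.1]
```

Emit:
{"name": "move_arm", "arguments": {
  "deltas": [
    [[-0.65,-0.52,0.05,0,1],[-0.65,-0.52,0.05,0,1],[-0.65,-0.52,0.05,0,1],[-0.65,-0.52,0.05,0,1],[-0.65,-0.52,0.05,0,1],[-0.65,-0.52,0.05,0,1],[-0.65,-0.52,0.05,0,1],[-0.65,-0.52,0.05,0,1],[-0.65,-0.52,0.05,0,1],[-0.65,-0.52,0.05,0,1],[-0.65,-0.52,0.05,0,1],[-0.65,-0.52,0.05,0,1]]
  ],
  "squeeze": 30
}}

```text
clock: 1.3
position: [0.5035, 0.0766, 0.203]
ee_rot: [-0.0, 0.125, 0.992, 0.0]
contact_force: [0.5, 1.6, 0.2]
width: -0.0001
gripper_force: 0.0
```

Emit:
{"name": "move_arm", "arguments": {
  "deltas": [
    [[0,0,0,0,1],[0,0,0,0,1]]
  ]
}}

```text
clock: 1.5
position: [0.5029, 0.0776, 0.2026]
ee_rot: [-0.001, 0.127, 0.992, 0.0]
contact_force: [-0.1, 0.6, -0.4]
width: 0.0001
gripper_force: 0.0
```

```bash
python3 - <<'E'
from h import *
print(manip.get_state()["qpos"],manip.get_state()["position"])
go([.545,.024,.10])
E
```

```text
[ 1.58724900e-02  2.02239814e-01  1.70121007e+00  6.21731770e-04
  1.24014736e+00 -1.30142384e+00] [0.5028923  0.07760123 0.20256697]
shift norm [-0.068  -0.0517  0.1281] mm [-54.4 -41.3 102.5]
```

Emit:
{"name": "move_arm", "arguments": {
  "deltas": [
    [[-0.068,-0.052,0.05,0,1],[-0.068,-0.052,0.128,0,1],[-0.068,-0.052,0.128,0,1],[-0.068,-0.052,0.128,0,1],[-0.068,-0.052,0.128,0,1],[-0.068,-0.052,0.128,0,1]]
  ]
}}

```text
clock: 2.1
position: [0.5459, 0.0259, 0.1029]
ee_rot: [0.002, 0.124, 0.992, 0.0]
contact_force: [-0.1, 0.5, -0.3]
width: -0.0
gripper_force: 0.0
```

```bash
python3 - <<'E'
from h import *
print(manip.get_state()["position"])
T=manip.get_image("top");S=manip.get_image("side")
cv2.imwrite("pics/p1.png",cv2.resize(np.hstack([T[90:240,220:420],S[120:270,200:400]]),None,fx=2,fy=2)[...,::-1])
E
```

```text
[0.54593865 0.02593878 0.10287913]
```

View pics/p1.png

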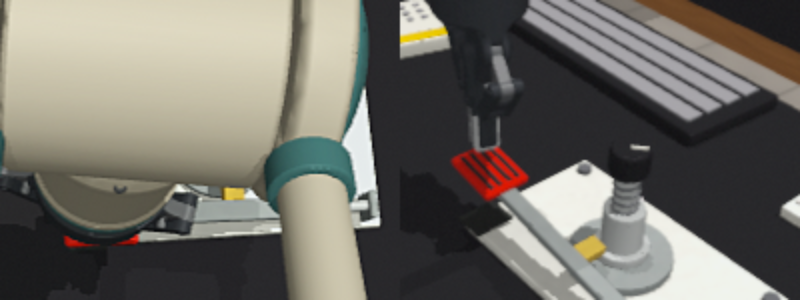

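The side crop shows the closed fingertips at (485,150), just above the red tread. Pressing now.

Emit:
{"name": "move_arm", "arguments": {
  "deltas": [
    [[0,0,0.02,0,1],[0,0,0.035,0,1],[0,0,0.05,0,1],[0,0,0.058,0,1],[0,0,0.06,0,1],[0,0,0.06,0,1]]
  ]
}}

```text
clock: 2.8
position: [0.546, 0.0252, 0.0536]
ee_rot: [0.001, 0.125, 0.992, 0.0]
contact_force: [0.6, 1.4, 3.1]
width: -0.0003
gripper_force: 1.4
```

Emit:
{"name": "move_arm", "arguments": {
  "deltas": [
    [[0,0,0.003,0,1],[0,0,0.003,0,1],[0,0,0.003,0,1]]
  ]
}}

```text
clock: 3.1
position: [0.546, 0.0253, 0.052]
ee_rot: [0.001, 0.125, 0.992, 0.001]
contact_force: [0.0, 3.2, 8.3]
width: -0.0
gripper_force: 4.1
```

Emit:
{"name": "move_arm", "arguments": {
  "deltas": [
    [[0,0,0.003,0,1],[0,0,0.003,0,1],[0,0,0.003,0,1]]
  ]
}}

```text
clock: 3.4
position: [0.5461, 0.0253, 0.0518]
ee_rot: [0.002, 0.125, 0.992, 0.001]
contact_force: [-5.2, 3.6, 22.8]
width: 0.0005
gripper_force: 11.7
```

Emit:
{"name": "move_arm", "arguments": {
  "deltas": [
    [[0,0,-0.02,0,1],[0,0,-0.08,0,0],[0,0,-0.14,0,-1],[0,0,-0.17,0.07,-1],[0,0,-0.17,0.14,-1],[0,0,-0.17,0.21,-1],[0,0,-0.17,0.28,-1],[0,0,-0.17,0.33,-1],[0,0,-0.17,0.33,-1],[0,0,-0.17,0.33,-1]]
  ]
}}

```text
clock: 4.4
position: [0.5449, 0.0245, 0.184]
ee_rot: [-0.0, 0.453, 0.892, -0.0]
contact_force: [-0.2, 0.6, 0.0]
width: 0.0856
gripper_force: 0.0
```

```bash
python3 - <<'E'
from h import *
print(manip.get_state()["qpos"],manip.get_state()["position"])
go([.610,-.081,.175])
T=manip.get_image("top");S=manip.get_image("side")
ms=red(S);ms[:150]=0;b,rb=cen(ms);print("tread side",b,onz("side",b,.044),onz("side",b,.078))
E
```

```text
[-8.23192160e-02  2.69388302e-01  1.65727049e+00 -5.09976214e-04
  1.21562126e+00 -7.13250990e-01] [0.54487817 0.02450923 0.18396278]
shift norm [-0.1545 -0.0121  0.0112] mm [-123.6   -9.7    9. ]
tread side [243.17678275 218.44610282] [0.54187427 0.01872009 0.044     ] [ 0.52021583 -0.01633343  0.078     ]
```

The pedal is down: the tread now lies at 44 mm height at the expected position.

Emit:
{"name": "move_arm", "arguments": {
  "deltas": [
    [[-0.155,-0.012,0,0,-1],[-0.155,-0.012,0,0,-1],[-0.155,-0.012,0,0,-1],[-0.155,-0.012,0,0,-1],[-0.155,-0.012,0,0,-1]]
  ]
}}

```text
clock: 5.0
position: [0.61, -0.0813, 0.1836]
ee_rot: [-0.001, 0.454, 0.891, 0.0]
contact_force: [-0.5, 0.4, -0.2]
width: 0.0855
gripper_force: 0.0
```

```bash
python3 - <<'E'
from h import *
s=manip.get_state();W=manip.get_image("wrist");cv2.imwrite("pics/w.png",W[...,::-1])
np.save("w.npy",np.r_[s["position"],s["ee_rot"]]);print(s["position"],s["qpos"][5])
p=manip.camera_params("wrist");C=np.array(p["tool_from_camera"])
# where grasp point axis projects at head height
for z in (.130,.118):
    q=np.linalg.inv(C)@np.array([0,0,s["position"][2]-z,1]);print(z,p["fx"]*q[0]/q[2]+p["cx"],p["fy"]*q[1]/q[2]+p["cy"])
go([.610,-.081,.107])
E
```

```text
[ 0.60998705 -0.08126649  0.18355518] -0.8743937828723422
0.13 258.90136085043946 220.84356205487575
0.118 258.8395521358034 213.84228170628435
shift norm [-0.0009  0.0001  0.0959] mm [-0.7  0.1 76.7]
```

View pics/w.png

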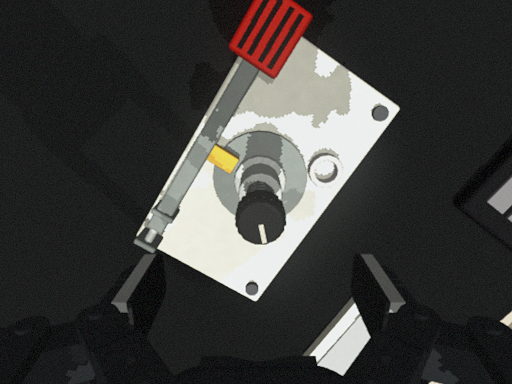

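The wrist view shows the head top at about (261,220) against a predicted (259,221), so the tool is centred. Descending and gripping.

Emit:
{"name": "move_arm", "arguments": {
  "deltas": [
    [[0,0,0.04,0,-1],[0,0,0.08,0,-1],[0,0,0.098,0,-1],[0,0,0.098,0,-1],[0,0,0.098,0,1],[0,0,0.098,0,1],[0,0,0.098,0,1],[0,0,0.098,0,1],[0,0,0.098,0,1],[0,0,0.098,0,1]]
  ],
  "squeeze": 25
}}

```text
clock: 6.05
position: [0.6115, -0.0809, 0.1069]
ee_rot: [0.001, 0.454, 0.891, 0.001]
contact_force: [0.8, 2.6, 5.9]
width: 0.0307
gripper_force: 27.1
```

Emit:
{"name": "move_arm", "arguments": {
  "deltas": [
    [[0,0,0.002,-0.05,1],[0,0,0.002,-0.1,1],[0,0,0.002,-0.14,1],[0,0,0.002,-0.14,1]]
  ]
}}

```text
clock: 6.45
position: [0.6113, -0.0811, 0.1067]
ee_rot: [0.002, 0.318, 0.948, 0.0]
contact_force: [-1.5, 2.1, 12.9]
width: 0.0312
gripper_force: 27.7
```

Emit:
{"name": "move_arm", "arguments": {
  "deltas": [
    [[0,0,0,-0.05,1],[0,0,0,-0.1,1],[0,0,0,-0.14,1],[0,0,0,-0.14,1]]
  ]
}}

```text
clock: 6.85
position: [0.6112, -0.0812, 0.1068]
ee_rot: [0.001, 0.176, 0.984, 0.0]
contact_force: [-1.6, 1.8, 13.1]
width: 0.0312
gripper_force: 27.8
```

Emit:
{"name": "move_arm", "arguments": {
  "deltas": [
    [[0,0,0,-0.05,1],[0,0,0,-0.08,1],[0,0,0,-0.08,1]]
  ]
}}

```text
clock: 7.15
position: [0.6112, -0.0814, 0.1068]
ee_rot: [0.001, 0.093, 0.996, -0.0]
contact_force: [-2.6, 2.7, 13.5]
width: 0.031
gripper_force: 27.8
```

Emit:
{"name": "move_arm", "arguments": {
  "deltas": [
    [[0,0,0,-0.05,1],[0,0,0,-0.08,1],[0,0,0,-0.08,1]]
  ]
}}

```text
clock: 7.45
position: [0.6111, -0.0815, 0.1058]
ee_rot: [0.001, 0.01, 1.0, -0.0]
contact_force: [0.0, 0.9, 8.5]
width: 0.0312
gripper_force: 27.3
```

Emit:
{"name": "move_arm", "arguments": {
  "deltas": [
    [[0,0,0.001,0,1],[0,0,0.001,0,1],[0,0,0.001,0,1]]
  ]
}}

```text
clock: 7.75
position: [0.6111, -0.0815, 0.1057]
ee_rot: [0.001, 0.01, 1.0, -0.0]
contact_force: [-2.2, 1.2, 12.6]
width: 0.031
gripper_force: 27.6
```

Emit:
{"name": "move_arm", "arguments": {
  "deltas": [
    [[0,0,0,-0.04,1],[0,0,0,-0.05,1],[0,0,0,-0.05,1]]
  ]
}}

```text
clock: 8.05
position: [0.6111, -0.0815, 0.1035]
ee_rot: [0.001, -0.042, 0.999, -0.0]
contact_force: [2.8, 0.3, 3.6]
width: 0.0311
gripper_force: 26.8
```

Emit:
{"name": "move_arm", "arguments": {
  "deltas": [
    [[0,0,0,-0.04,1],[0,0,0,-0.05,1],[0,0,0,-0.05,1]]
  ]
}}

```text
clock: 8.35
position: [0.6111, -0.0816, 0.1024]
ee_rot: [0.0, -0.094, 0.996, -0.0]
contact_force: [4.2, -1.9, -5.0]
width: 0.0309
gripper_force: 26.1
```

The force has gone to the bolt's own weight, so the drop is found. Lowering into it.

Emit:
{"name": "move_arm", "arguments": {
  "deltas": [
    [[0,0,0.002,0,1],[0,0,0.004,0,1],[0,0,0.005,0,1],[0,0,0.005,0,1],[0,0,0.005,0,1]]
  ]
}}

```text
clock: 8.85
position: [0.6111, -0.0816, 0.0996]
ee_rot: [0.001, -0.094, 0.996, -0.0]
contact_force: [4.2, -2.4, -1.8]
width: 0.0309
gripper_force: 26.4
```

Emit:
{"name": "move_arm", "arguments": {
  "deltas": [
    [[0,0,0.001,0,1],[0,0,0.002,0,1],[0,0,0.002,0,1],[0,0,0.002,0,1]]
  ]
}}

```text
clock: 9.25
position: [0.6111, -0.0816, 0.0994]
ee_rot: [0.001, -0.094, 0.996, -0.001]
contact_force: [2.6, -2.3, 5.8]
width: 0.0308
gripper_force: 27.1
```

```bash
python3 - <<'E'
from h import *
s=manip.get_state();print(s["qpos"],s["position"],s["contact_force"])
E
```

```text
[-2.45368759e-01  4.39773626e-01  1.61883497e+00 -5.05538447e-04
  1.08056254e+00 -2.00478384e+00] [ 0.61109253 -0.08164748  0.09936171] [ 2.64640972 -2.29785798  5.80396028]
```

Emit:
{"name": "move_arm", "arguments": {
  "deltas": [
    [[0,0,0.0002,0.07,1],[0,0,0.0005,0.14,1],[0,0,0.0007,0.21,1],[0,0,0.0009,0.28,1],[0,0,0.0012,0.35,1],[0,0,0.0014,0.42,1],[0,0,0.0016,0.49,1],[0,0,0.0019,0.56,1],[0,0,0.0021,0.63,1],[0,0,0.0023,0.7,1],[0,0,0.0026,0.77,1],[0,0,0.0028,0.84,1]]
  ]
}}

```text
clock: 10.45
position: [0.6119, -0.0807, 0.0972]
ee_rot: [0.001, 0.709, 0.705, 0.002]
contact_force: [4.5, -0.0, 4.7]
width: 0.0309
gripper_force: 27.0
```

Emit:
{"name": "move_arm", "arguments": {
  "deltas": [
    [[0,0,0.0002,0.07,1],[0,0,0.0005,0.14,1],[0,0,0.0007,0.21,1],[0,0,0.0009,0.28,1],[0,0,0.0012,0.35,1],[0,0,0.0014,0.42,1],[0,0,0.0016,0.49,1],[0,0,0.0019,0.56,1],[0,0,0.0021,0.63,1],[0,0,0.0023,0.7,1],[0,0,0.0026,0.77,1],[0,0,0.0028,0.84,1]]
  ]
}}

```text
clock: 11.65
position: [0.6127, -0.0817, 0.095]
ee_rot: [0.0, 0.995, -0.097, 0.003]
contact_force: [5.5, -1.6, 3.3]
width: 0.0308
gripper_force: 26.9
```

Emit:
{"name": "move_arm", "arguments": {
  "deltas": [
    [[0,0,0.0002,0.07,1],[0,0,0.0005,0.14,1],[0,0,0.0007,0.21,1],[0,0,0.0009,0.28,1],[0,0,0.0012,0.35,1],[0,0,0.0013,0.38,1],[0,0,0.0013,0.38,1]]
  ]
}}

```text
clock: 12.35
position: [0.6123, -0.0822, 0.094]
ee_rot: [-0.0, 0.881, -0.473, 0.003]
contact_force: [5.2, -3.4, 4.1]
width: 0.031
gripper_force: 26.9
```

```bash
python3 - <<'E'
from h import *
s=manip.get_state();print(s["qpos"],s["position"],s["contact_force"])
cv2.imwrite("pics/w2.png",manip.get_image("wrist")[...,::-1])
E
```

```text
[-2.45382765e-01  4.45433743e-01  1.62451094e+00 -1.17066011e-03
  1.06660400e+00  2.31083446e+00] [ 0.61229403 -0.08217     0.09395911] [ 5.23550391 -3.43589323  4.0629396 ]
```

View pics/w2.png

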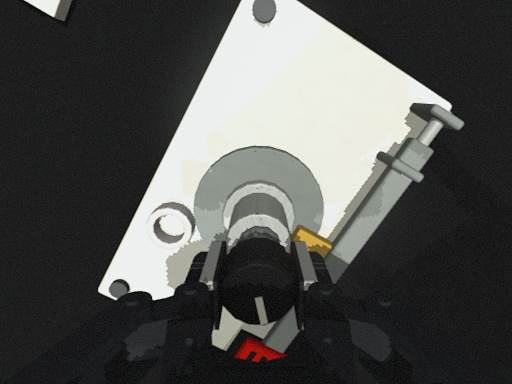

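The white mark sits at the same place relative to the fingers as before, (262,310), so the grip has not slipped over 4.3 rad. Regrasping for the rest of the turn.

Emit:
{"name": "move_arm", "arguments": {
  "deltas": [
    [[0,0,0,0,0],[0,0,0,0,0],[0,0,0,0,0],[0,0,0,0,0],[0,0,0,-0.07,0],[0,0,0,-0.14,0],[0,0,0,-0.21,0],[0,0,0,-0.28,0],[0,0,0,-0.35,0],[0,0,0,-0.42,0],[0,0,0,-0.49,0],[0,0,0,-0.56,0]]
  ]
}}

```text
clock: 13.6
position: [0.6099, -0.0809, 0.0919]
ee_rot: [-0.0, 0.995, 0.097, -0.001]
contact_force: [-0.3, -0.5, 0.3]
width: 0.0429
gripper_force: 0.0
```

Emit:
{"name": "move_arm", "arguments": {
  "deltas": [
    [[0,0,0,-0.07,0],[0,0,0,-0.14,0],[0,0,0,-0.21,0],[0,0,0,-0.28,0],[0,0,0,-0.35,0],[0,0,0,-0.42,0],[0,0,0,-0.44,0],[0,0,0,-0.44,0]]
  ]
}}

```text
clock: 14.4
position: [0.61, -0.0809, 0.0919]
ee_rot: [-0.0, 0.85, 0.527, -0.0]
contact_force: [-0.2, -0.2, -0.1]
width: 0.0431
gripper_force: 0.0
```

```bash
python3 - <<'E'
from h import *
s=manip.get_state();print(s["qpos"][5],s["position"],s["contact_force"],s["width"])
go([.611,-.0815,.094])
E
```

```text
0.21522774575428058 [ 0.6099957  -0.080933    0.09191506] [-0.20945372 -0.22344614 -0.05918729] 0.043125830311185456
shift norm [-0.0001  0.0014 -0.0026] mm [-0.1  1.1 -2.1]
```

Emit:
{"name": "move_arm", "arguments": {
  "deltas": [
    [[0,0.0014,-0.002,0,0],[0,0.0014,-0.002,0,1],[0,0.0014,-0.002,0,1],[0,0.0014,-0.002,0,1],[0,0.0014,-0.002,0,1],[0,0.0014,-0.002,0,1],[0,0.0014,-0.002,0,1]]
  ],
  "squeeze": 25
}}

```text
clock: 15.1
position: [0.6118, -0.0818, 0.0941]
ee_rot: [0.0, 0.85, 0.527, 0.0]
contact_force: [1.1, -0.2, 1.9]
width: 0.0312
gripper_force: 24.7
```

Emit:
{"name": "move_arm", "arguments": {
  "deltas": [
    [[0,0,0.0005,0.07,1],[0,0,0.0007,0.14,1],[0,0,0.0009,0.21,1],[0,0,0.0011,0.28,1],[0,0,0.0014,0.35,1],[0,0,0.0016,0.42,1],[0,0,0.0018,0.49,1],[0,0,0.0021,0.56,1],[0,0,0.0023,0.63,1],[0,0,0.0025,0.7,1],[0,0,0.0028,0.77,1],[0,0,0.003,0.84,1]]
  ]
}}

```text
clock: 16.3
position: [0.6117, -0.0814, 0.0917]
ee_rot: [-0.0, 0.947, -0.321, 0.0]
contact_force: [0.9, 0.2, 3.5]
width: 0.0311
gripper_force: 24.8
```

Emit:
{"name": "move_arm", "arguments": {
  "deltas": [
    [[0,0,0.0002,0.07,1],[0,0,0.0004,0.12,1],[0,0,0.0005,0.16,1],[0,0,0.0005,0.16,1],[0,0,0.0005,0.16,1],[0,0,0.0005,0.16,1]]
  ]
}}

```text
clock: 16.9
position: [0.6117, -0.0814, 0.0913]
ee_rot: [-0.0, 0.882, -0.472, 0.0]
contact_force: [0.5, 1.3, 4.5]
width: 0.0312
gripper_force: 25.0
```

```bash
python3 - <<'E'
from h import *
s=manip.get_state();print(s["qpos"],s["position"],s["contact_force"])
S=manip.get_image("side");W=manip.get_image("wrist")
cv2.imwrite("pics/e.png",np.hstack([cv2.resize(S[150:300,200:400],(512,384)),W])[:,:790,::-1])
E
```

```text
[-2.45367157e-01  4.49148850e-01  1.62566620e+00  8.93606859e-04
  1.06621924e+00  2.30787521e+00] [ 0.61173986 -0.08135718  0.09128586] [0.46838027 1.33016236 4.4904517 ]
```

View pics/e.png

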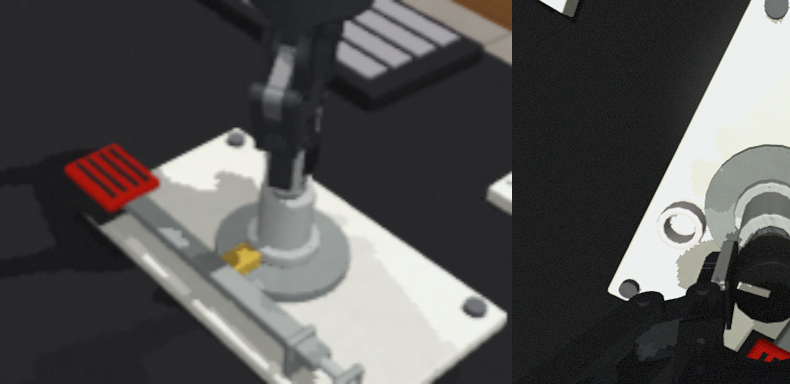

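The pedal is down and the head is gripped. The mark has moved about 2 rad clockwise since the regrasp, and the tool has gone down 8.2 mm from the seat, which is about one turn. Handing in.

```bash
python3 -c "
from rig import manip
print(manip.sign_off())"
```

```text
the job is handed in; nothing more can be done
None
```

I pressed the pedal to its stop and it stayed down. I turned the bolt back into the thread start, then forward about one full turn (about 8 mm further down), and handed in with the head still gripped; no verdict was shown.

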